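# Ease a sprung blade cassette out of a mandoline

## Task

The blade cassette in the mandoline has to come out for washing. Press the release button on the side rail with one fingertip while your other finger waits on the runway just in front of the cassette, so that the cassette is trapped against that finger as its spring kicks it out; keep the button down for a moment while it rests there. Then give way slowly along the runway until the spring has run out, leave the cassette lying loose on the runway and take your hand away. Do not let it shoot off the end of the runway, do not lift or tip it, and leave the other things where they are.

Things in the scene. Friction and masses are not known exactly. Their poses are not given: they have to be found in the camera images.
- mandoline: White slicer with a steel runway, fixed flat on the worktop, 291 x 137 mm. Origin on the worktop under the runway's middle; x along the runway, the way the cassette springs out (roughly to the robot's right, with yaw), y across, z up. Runway 8 mm up, clear width 85 mm, between rails 26 mm wide with tops 22 mm up. Head with the spring x -150 to -103 mm, 36 mm high; loop behind it.
- runway_end (a point): Middle of the runway's open end, on its surface: x = +95 mm, z = 8 mm in the mandoline's frame. The cassette's front edge must not pass it.
- cassette: Grey block with a V steel blade, loose, about 150 g, 60 mm long (x), 82 wide, 28 high: its flat end faces reach from 8 to 36 mm above the worktop. Origin: centre of underside; axes as the mandoline's. Latched at x = -64 mm (front face at -34 mm). Slides easily between the rails. Untrapped it flies off the end in a fraction of a second, so the other finger must stand in its way beforehand.
- release (a joint): Release button, m of travel: 0 up, 0.008 fully down. Spring 1.5 N at the top, 4.3 N fully down, plus up to 4 N of catch friction; the catch lets go at about 5 mm. It may come up again once the cassette is out by 11 mm or more.
- release_top (a point): Middle of the button's top: ribbed grey cap 28 (x) by 18 mm on the rail nearer the robot, at x = -9, y = -55.5 mm of the mandoline, 33 mm above the worktop (25 when down), 26 mm ahead of the cassette's front face. Fingers set square across the rails, 40 mm apart, one on the cap, put the other at mid-runway, its tip then 17 mm above the runway and 11 mm below the cassette's top.
- pusher (a joint): Sprung pusher behind the cassette, m: 0.001 latched, 0.045 run out (it stops there). It drives the cassette along +x with 4.5 N at first, 2.2 N at the end. The cassette follows a finger that gives way; past 45 mm from its latched place it is free of the spring and stays where it is left.
- spare_cassette: Bystander, to be left alone: a second cassette of the same body with a comb blade, 60 x 82 x 28 mm, loose on the worktop between the mandoline and the robot, to the left. Origin: centre of its underside.
- garlic: Bystander: garlic bulb, 53 x 52 x 52 mm, loose on the worktop beside the far rail of the mandoline. Origin: centre of its underside.
- lemon: Bystander: lemon, 72 x 57 x 58 mm, loose to the right near the sink. Origin: centre of its underside.
- stone_bottle: Bystander: brown and cream stoneware bottle, diameter 66 mm, 157 mm high, to the right. Origin: centre of its underside.
- jam_jar: Bystander: glass jar with a yellow lid, diameter 64 mm, 109 mm high, to the right. Origin: centre of its underside.
- egg_cup: Bystander: wooden egg cup, diameter 47 mm, 57 mm high, near the open end of the runway, off to the near side. Origin: centre of its underside.

How it is judged:
On the way:
1. with the button still down, the sprung-out cassette rests trapped against a finger, the spring pressing it there (value of joint release above 0.004 m and x of cassette in the frame of mandoline above -0.061 m and contact force between the fingers and cassette above 0.5 N and linear speed of cassette below 0.05 m/s), for 0.2 s.
At the end, for the whole second after the job is handed in: The cassette lies flat and at rest on the runway, 40 to 125 mm out from its latched place, so that it is free of the run-out spring and no part of it overhangs the runway's end; the button is up again (x of cassette in the frame of mandoline between -0.025 and 0.06 m and z of cassette in the frame of mandoline between 0.005 and 0.011 m and angle between cassette's own z axis and vertical below 0.06 rad and linear speed of cassette below 0.02 m/s and value of joint release below 0.002 m and value of joint pusher above 0.038 m); the robot touches nothing.
It fails at once if the cassette shot or was pushed past the end of the runway (x of cassette in the frame of mandoline above 0.065 m).
It fails at once if the cassette was lifted (z of cassette in the frame of mandoline above 0.02 m).
It fails at once if the cassette was tipped (angle between cassette's own z axis and vertical above 0.3 rad).
It fails at once if another thing on the worktop was moved by more than 20 mm (distance of any of spare_cassette, garlic, lemon, stone_bottle, jam_jar, egg_cup from where it was at the start of the episode above 0.02 m).
It also fails if it takes over 32 s, if anything falls off the work surface, if the arm or the gripper's body presses on something with over 40 N, if the wrist force passes 120 N, or if a joint passes its speed limit or range.

## Robot

A 6-joint arm with a two-finger parallel gripper is mounted at the origin on a cart in front of the work surface, level with it; the furniture and walls round the work are solid. World frame = base frame: x ahead of the robot, y to its left, z up, the work surface at z = 0. Lengths are in m, angles in rad, forces in N, time in s.
With the tool pointing down it reaches from about 0.35 to 0.975 m from the base axis. Payload 4.9 kg.
Tool frame: the origin (TCP) lies midway between the tips of the shut fingers; the grasp point (between the pads) lies 19 mm behind it; z points along the fingers, y is the line along which they close (so a half turn about z gives the same grasp; the last joint's range is limited). The gripper opens to 85 mm and grips with 20 to 120 N. Pads are 22 mm wide; open, the fingers measure 114 mm over their backs; the gripper's body (76 mm by 85 mm) begins 54 mm behind the grasp point. The pads swing forward as they close: fully open they stand 13 mm farther back than shut.
Start: joints at [-1.272, 0.053, 1.613, -0, 1.476, -0.119], TCP at [0.254, -0.571, 0.196] pointing down, gripper open.
Joint ranges: [-3.01, 3.01], [-1.01, 2.22], [0.06, 2.58], [-1.02, 4.17], [0.09, 2.62], [-3.14, 3.14]. Speed limits (rad/s): [2.57, 2.57, 3.14, 3.14, 3.14, 3.14].

## Interface

Orientations are given as a unit quaternion [w, x, y, z].
In Python, from plant import manip gives the robot as it stands.
- The arm moves only by the shell command python3 shift.py 'ROWS'. ROWS is a JSON list of rows, 1 to 5 of them, each of 7 numbers: the opening from 0.0 (shut) to 1.0 (fully open), then dx, dy, dz in m, then a rotation vector rx, ry, rz in rad; each row shifts and turns the commanded pose from where the row before left it, along the tool's axes as they then stand; what a row does not reach is not made up. A row lasts 1/8 s, in which the tool goes at most 0.0625 m and 0.188 rad, less where a joint would pass 70% of its speed; a pose out of reach is approached as far as the arm can. The fingers move at their own pace and stop on an object; the grip force is fixed at half the most. Time passes only in rows, so rows that do not move let the fingers close. It prints the time, the measured TCP pose, the force, the opening and the grip force at its end.
- manip.state(): the state, without advancing time (a new reading comes with each control period).
- manip.grab_frame(name): name is "scene" or "top" or "wrist"; returns the picture (400x640x3 uint8, red, green, blue); there is no depth.
- manip.camera_params(name): a dict with "intrinsics" (3x3 intrinsics, pixels), "xyz" and "orientation" of the camera in the world. Camera axes: x right, y down, z forward; pixel columns grow to the right and rows downward; lengths in m; the calibration is good to about 2 mm. A picture is of the moment at which its call begins: read the wrist's pose just before it. camera_params takes no time and is no camera call; for the wrist camera it gives the pose at the moment of the call.
- manip.job_done(): hands the job in; it is judged then, once.
The state is a dict: "time": time; "joint_pos": joint angles; "joint_vel": joint speeds; "joint_efforts": joint torques, N m; "tool_pos": TCP position; "tool_rot": TCP orientation; "contact_force": force on the tool from outside, world axes, zero at the start; "ft_torque": the same for the moment, N m; "gripper_width": opening from 0.0 (shut) to 1.0 (fully open); "grasp_force": force on a finger pad.
Only numpy, scipy, OpenCV 4.12 (cv2) and the standard library are available. Lean on these libraries where they do the work, as an engineer would, in place of code of your own. Each camera call takes 0.05 s, during which the arm holds its last target. There are 200 camera calls.

## Working session

There is one attempt and no reset: what is moved stays moved. The work goes in short steps, Python scripts to look and compute and a shell command to move; the robot and the scene stay as the last step left them, time stands still between calls to the robot, and variables do not carry over. Pictures are saved under pics/ and viewed, at most 10 in all, crops included, and the job is handed in when it is done.

```bash
ls; mkdir -p pics; python3 - <<'E'
from plant import manip
import cv2
for n in("scene","top"):
    f=manip.grab_frame(n); cv2.imwrite(f"pics/{n}0.png",f[:,:,::-1])
    p=manip.camera_params(n); print(n,p)
s=manip.state(); print(s)
E
```

```text
pics
plant.py
shift.py
scene {'intrinsics': array([[418.01022632,   0.        , 317.06705464],
       [  0.        , 418.01022632, 200.9727419 ],
       [  0.        ,   0.        ,   1.        ]]), 'xyz': array([0.1682131 , 0.63443103, 0.52810118]), 'orientation': array([ 0.12201682, -0.21311437,  0.8508233 , -0.46453619])}
top {'intrinsics': array([[424.75524322,   0.        , 326.26355813],
       [  0.        , 424.75524322, 204.68556356],
       [  0.        ,   0.        ,   1.        ]]), 'xyz': array([4.24422961e-01, 2.71142539e-04, 1.09465195e+00]), 'orientation': array([-0.03052093,  0.70714848, -0.70576293,  0.030136  ])}
{'time': 0.1, 'joint_pos': array([-1.27202565e+00,  5.32899914e-02,  1.61414053e+00, -1.14233995e-05,
        1.47601982e+00, -1.18993242e-01]), 'joint_vel': array([ 0.00041255, -0.00056629, -0.00340345,  0.00148315, -0.00265391,
        0.00065838]), 'joint_efforts': array([ 3.46714996e-04, -3.94903851e+01, -3.71363962e+01, -1.48491704e-04,
        3.89182416e-03,  1.84332106e-05]), 'tool_pos': array([ 0.25338849, -0.57064465,  0.19489621]), 'tool_rot': array([-9.24584057e-04,  9.78262834e-01,  2.07366738e-01, -8.90428531e-05]), 'contact_force': array([0.08559709, 0.23655187, 0.43688718]), 'ft_torque': array([-0.02508837,  0.02313334, -0.03270493]), 'grasp_force': 0.0, 'gripper_width': 1.0043464519393734}
```

View pics/top0.png

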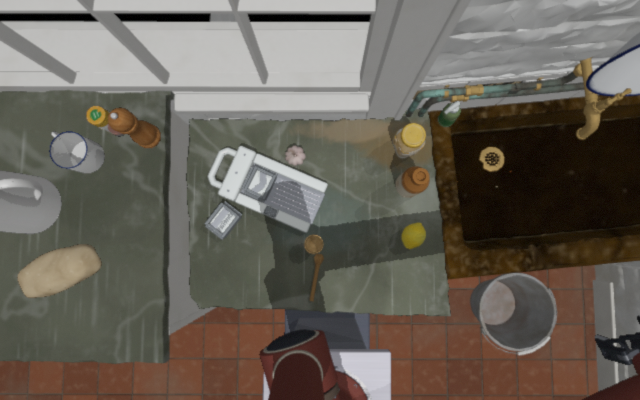

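View pics/scene0.png

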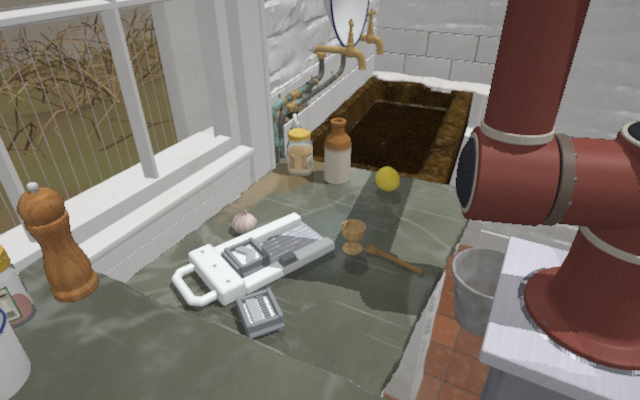

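Top: mandoline from about (235,150) to (325,205), the egg cup at (313,243). Scene: the button shows at about (290,258). I'll enlarge both.

```bash
python3 - <<'E'
import cv2
a=cv2.imread("pics/top0.png")[140:240,205:335]; cv2.imwrite("pics/topc.png",cv2.resize(a,None,fx=6,fy=6,interpolation=cv2.INTER_CUBIC))
a=cv2.imread("pics/scene0.png")[205:325,180:340]; cv2.imwrite("pics/scenec.png",cv2.resize(a,None,fx=5,fy=5,interpolation=cv2.INTER_CUBIC))
E
```

```text
(no output)
```

View pics/topc.png

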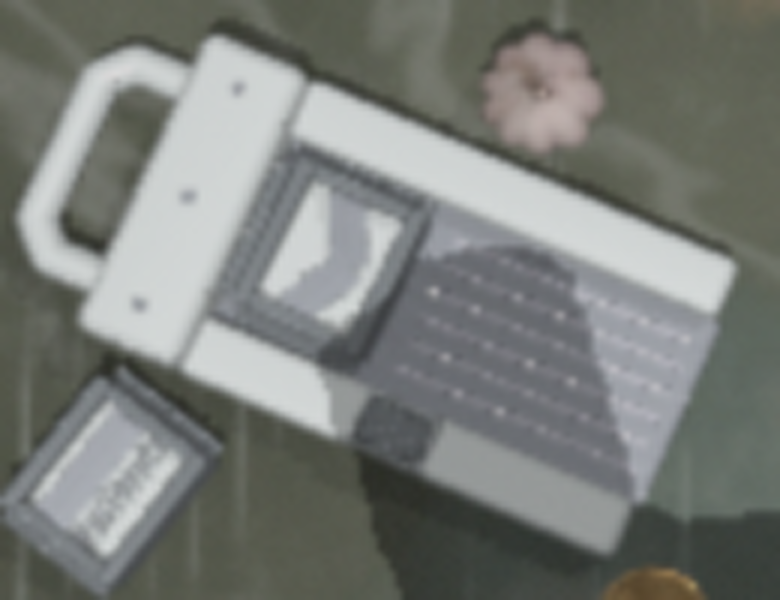

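View pics/scenec.png

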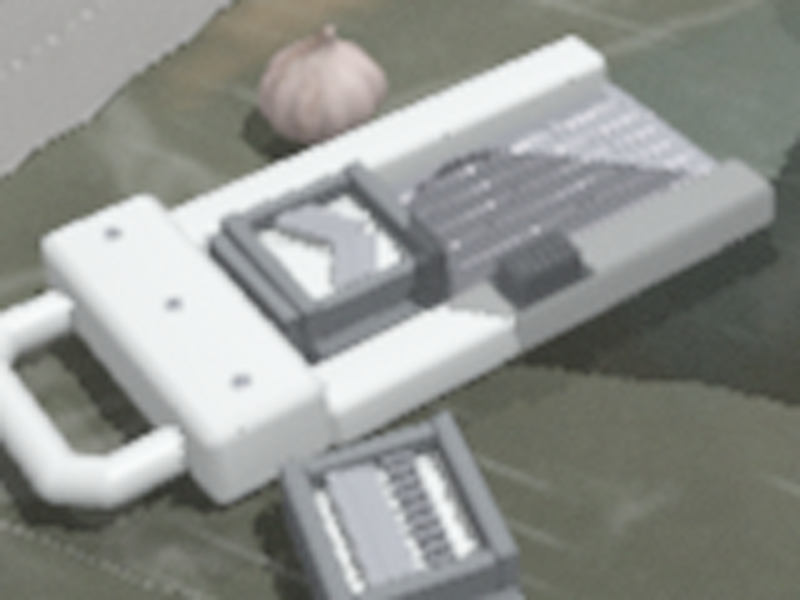

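Top crop: screws at (238,88), (188,195) and (140,303), the cap centre at (397,428), the far rail's end corner at (737,262). Scene crop: screws at (113,233), (174,303) and (240,380), cap top at about (541,257), rail end at (573,38). Next I triangulate.

```bash
cat > h.py <<'E'
import numpy as np
from scipy.spatial.transform import Rotation as R
from plant import manip
def P(n,p=None):
    p=p or manip.camera_params(n); q=p["orientation"]; r=R.from_quat([q[1],q[2],q[3],q[0]]).as_matrix()
    return p["intrinsics"],r,np.array(p["xyz"])
def ray(c,uv): 
    K,r,t=c; d=r@np.linalg.solve(K,[*uv,1]); return t,d/np.linalg.norm(d)
def tri(obs):
    A=0;b=0
    for c,uv in obs:
        t,d=ray(c,uv);M=np.eye(3)-np.outer(d,d);A=A+M;b=b+M@t
    x=np.linalg.solve(A,b); return x
def onz(c,uv,z):
    t,d=ray(c,uv); return t+d*(z-t[2])/d[2]
def proj(c,X):
    K,r,t=c; u=K@(r.T@(np.array(X)-t)); return u[:2]/u[2]
E
python3 - <<'E'
from h import *
T=P("top");S=P("scene")
tc=lambda u,v:(205+(u+.5)/6-.5,140+(v+.5)/6-.5); sc=lambda u,v:(180+(u+.5)/5-.5,205+(v+.5)/5-.5)
W={}
for n,a,b in[("s1",(238,88),(113,233)),("s2",(188,195),(174,303)),("s3",(140,303),(240,380)),("btn",(397,428),(541,257)),("farend",(737,262),(573,38)),("nearin",(632,495),(735,160))]:
    x=tri([(T,tc(*a)),(S,sc(*b))]);W[n]=x
    print(n,x.round(4),"topz",[onz(T,tc(*a),z)[:2].round(4) for z in(.022,.033,.036)])
# fit from top view alone
from scipy.optimize import least_squares
m=[((-150,68.5,36),(212,33)),((-103,68.5,36),(308,76)),((-150,-68.5,36),(80,322)),((-103,-68.5,36),(180,367)),((-9,-55.5,33),(397,428)),((-34,41,36),(432,203)),((-34,-41,36),(360,367))]
f=lambda p:np.concatenate([proj(T,R.from_rotvec([0,0,p[2]]).apply(np.array(X)/1e3)+[p[0],p[1],0])-tc(*u) for X,u in m])
r=least_squares(f,[.5,-.1,-2]); 
for g in(-2,-.4,-1.2):
    r=least_squares(f,[.5,0.1,g]); print(r.x,r.cost, r.fun.round(2))
    p=r.x; print(R.from_rotvec([0,0,p[2]]).apply([-.009,-.0555,.033])+[p[0],p[1],0])
E
```

```text
s1 [0.6439 0.2091 0.036 ] topz [array([0.6459, 0.2112]), array([0.6437, 0.2091]), array([0.643 , 0.2085])]
s2 [0.5982 0.2291 0.0363] topz [array([0.5997, 0.2317]), array([0.5979, 0.2293]), array([0.5975, 0.2286])]
s3 [0.5529 0.2486 0.0357] topz [array([0.5535, 0.2511]), array([0.5521, 0.2485]), array([0.5518, 0.2478])]
btn [0.5009 0.1409 0.0298] topz [array([0.5006, 0.1415]), array([0.4998, 0.14  ]), array([0.4996, 0.1396])]
farend [ 0.573  -0.0013  0.0189] topz [array([ 0.5715, -0.0019]), array([ 0.57  , -0.0019]), array([ 0.5695, -0.0019])]
nearin [0.4727 0.0423 0.0178] topz [array([0.4725, 0.0421]), array([0.472 , 0.0417]), array([0.4719, 0.0416])]
[ 0.5465045   0.10936503 -1.9732746 ] 3.1779545455867253 [-0.24 -0.67  0.71 -0.64 -0.62  0.6  -0.19  0.44  0.24  0.33  0.64 -1.29
 -0.54  1.18]
[0.49896463 0.13938521 0.033     ]
[ 0.54650451  0.10936503 -1.97327456] 3.177954545590798 [-0.24 -0.67  0.71 -0.64 -0.62  0.6  -0.19  0.44  0.24  0.33  0.64 -1.29
 -0.54  1.18]
[0.49896464 0.1393852  0.033     ]
[ 0.5465045   0.10936503 -1.97327457] 3.1779545455882188 [-0.24 -0.67  0.71 -0.64 -0.62  0.6  -0.19  0.44  0.24  0.33  0.64 -1.29
 -0.54  1.18]
[0.49896464 0.1393852  0.033     ]
```

Heights agree with the text: screws 36 mm, cap about 31 mm. The mandoline's yaw is about -1.975 and the cap is at about (0.4995, 0.1395). I'll turn the tool first, then travel high.

```bash
python3 shift.py '[[0.47,0,0,-0.01,0,0,-0.1875],[0.47,0,0,-0.01,0,0,-0.1875],[0.47,0,0,-0.01,0,0,-0.1875],[0.47,0,0,0,0,0,-0.1875]]'; cat >> h.py <<'E'
def tool():
    s=manip.state(); q=s["tool_rot"]; return R.from_quat([q[1],q[2],q[3],q[0]]),np.array(s["tool_pos"]),s
def goto(X,yaw):  # yaw of mandoline; tool x=-mx, y=my, z=down
    r,t,s=tool(); c,sn=np.cos(yaw),np.sin(yaw)
    D=R.from_matrix(np.array([[-c,-sn,0],[-sn,c,0],[0,0,-1]]).T)
    print("t",s["time"],"d",r.inv().apply(np.array(X)-t).round(4),"rot",(r.inv()*D).as_rotvec().round(4),"w",s["gripper_width"])
E
python3 - <<'E'
from h import *
y=-1.975; m=R.from_rotvec([0,0,y])
b=np.array([.4995,.1395,0])+m.apply([0,.0275,0]); print(b)
goto(b+[0,0,.225],y)
E
```

```text
time: 0.6
tool_pos: [0.2537, -0.5715, 0.2266]
tool_rot: [0.0, 0.833, 0.554, -0.0]
contact_force: [-0.3, 0.2, -0.2]
gripper_width: 0.467
grasp_force: 0.0
[0.52478394 0.12868461 0.        ]
t 0.6 d [ 0.7505 -0.0205  0.0011] rot [0.0006 0.0007 0.0074] w 0.46682230778067707
```

```bash
python3 shift.py '[[0.47,0.06,-0.002,0,0,0,0.007],[0.47,0.06,-0.002,0,0,0,0],[0.47,0.06,-0.002,0,0,0,0],[0.47,0.06,-0.002,0,0,0,0],[0.47,0.06,-0.002,0,0,0,0]]'; python3 shift.py '[[0.47,0.06,-0.002,0,0,0,0],[0.47,0.06,-0.002,0,0,0,0],[0.47,0.06,-0.002,0,0,0,0],[0.47,0.06,-0.002,0,0,0,0],[0.47,0.06,-0.002,0,0,0,0]]'; python3 shift.py '[[0.47,0.05,0,0,0,0,0],[0.47,0.05,0,0,0,0,0],[0.47,0.04,0,0,0,0,0],[0.47,0,0,0,0,0,0]]'
python3 - <<'E'
from h import *
import cv2
y=-1.975; m=R.from_rotvec([0,0,y])
b=np.array([.4995,.1395,0])+m.apply([0,.0275,0])
goto(b+[0,0,.12],y)
p=manip.camera_params("wrist"); c=P("wrist",p)
f=manip.grab_frame("wrist"); cv2.imwrite("pics/w1.png",f[:,:,::-1])
print(p, proj(c,[.4995,.1395,.033]))
import json; json.dump({k:np.array(v).tolist() for k,v in p.items()},open("w1.json","w"))
E
```

```text
time: 1.23
tool_pos: [0.3638, -0.29, 0.2255]
tool_rot: [-0.0, 0.836, 0.548, 0.0]
contact_force: [1.0, -0.1, 0.1]
gripper_width: 0.469
grasp_force: 0.0
time: 1.85
tool_pos: [0.4742, -0.0108, 0.2257]
tool_rot: [0.0, 0.836, 0.548, -0.0]
contact_force: [0.5, -1.0, 0.5]
gripper_width: 0.472
grasp_force: 0.0
time: 2.35
tool_pos: [0.5298, 0.1177, 0.2251]
tool_rot: [-0.001, 0.835, 0.55, -0.001]
contact_force: [-0.7, -1.3, 0.5]
gripper_width: 0.47
grasp_force: 0.0
t 2.35 d [ 0.0082 -0.0088  0.1051] rot [-0.0016  0.0006 -0.0022] w 0.4695861959500333
{'intrinsics': array([[346.33681005,   0.        , 319.31977934],
       [  0.        , 346.33681005, 201.82032613],
       [  0.        ,   0.        ,   1.        ]]), 'xyz': array([0.55696227, 0.17999764, 0.40254657]), 'orientation': array([ 0.1332018 ,  0.97039336, -0.19946603, -0.02841316])} [285.74258857 162.65551977]
```

View pics/w1.png

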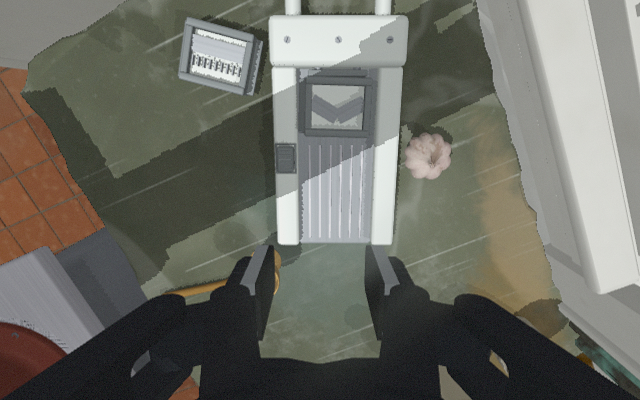

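Wrist view: the cap is at about (286,157), the cassette's front edge at row 135 and the head screws at (287,40), (338,40) and (390,40). The cap shows about 5 px off its prediction, so I go lower, let the arm settle and refine.

```bash
python3 shift.py '[[0.47,0.004,-0.004,0.03,0,0,0],[0.47,0.004,-0.005,0.04,0,0,-0.002],[0.47,0,0,0.03,0,0,0],[0.47,0,0,0,0,0,0],[0.47,0,0,0,0,0,0]]'
python3 - <<'E'
from h import *
import cv2,json
p=manip.camera_params("wrist"); c=P("wrist",p)
f=manip.grab_frame("wrist"); cv2.imwrite("pics/w2.png",f[:,:,::-1])
json.dump({k:np.array(v).tolist() for k,v in p.items()},open("w2.json","w"))
cv2.imwrite("pics/w2c.png",cv2.resize(f[0:200,190:450,::-1],None,fx=3,fy=3,interpolation=cv2.INTER_CUBIC))
w1=P(0,json.load(open("w1.json")))
for X in([.6435,.2088,.036],[.5978,.2289,.036],[.5525,.248,.036],[.4995,.1395,.033],[.571,-.0015,.022]): print(proj(w1,X).round(1),proj(c,X).round(1))
E
```

```text
time: 3.02
tool_pos: [0.5255, 0.1259, 0.1274]
tool_rot: [0.0, 0.836, 0.549, 0.001]
contact_force: [0.6, -0.9, 0.8]
gripper_width: 0.473
grasp_force: 0.0
[390.2  40. ] [426.  24.]
[338.8  39.5] [355.2  23.6]
[288.2  39.9] [285.5  24.3]
[285.7 162.7] [282.9 189.6]
[391.4 246.3] [419.9 294. ]
```

View pics/w2c.png

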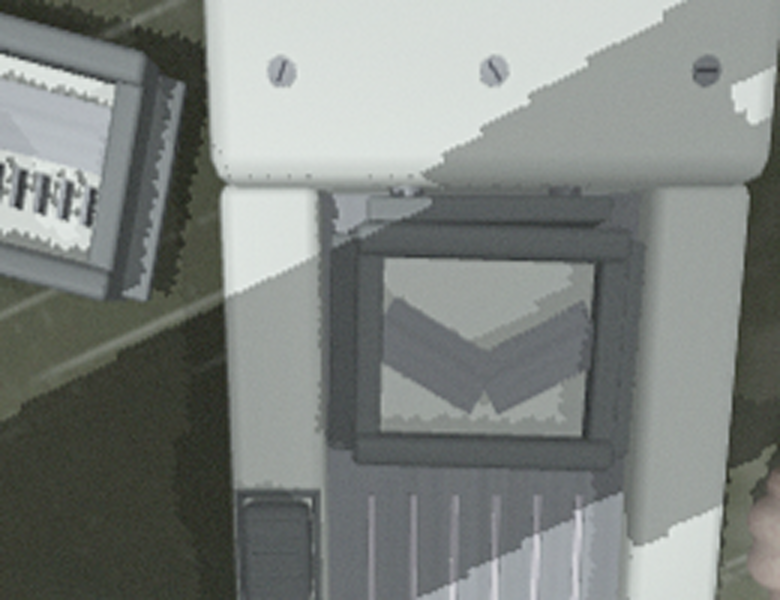

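Screws at full-frame (284,23.7), (354.7,23.3) and (425.3,23.3) match the predictions within 1 px. The cap runs off the bottom of the crop, so I enlarge it.

```bash
python3 - <<'E'
import cv2,numpy as np
a=cv2.imread("pics/w2.png")[140:220,250:330];b=cv2.imread("pics/w1.png")[130:180,260:310]
r=lambda i:cv2.resize(i,(400,400),interpolation=cv2.INTER_CUBIC)
cv2.imwrite("pics/cap.png",np.hstack([r(a),r(b)]))
E
```

```text
(no output)
```

View pics/cap.png

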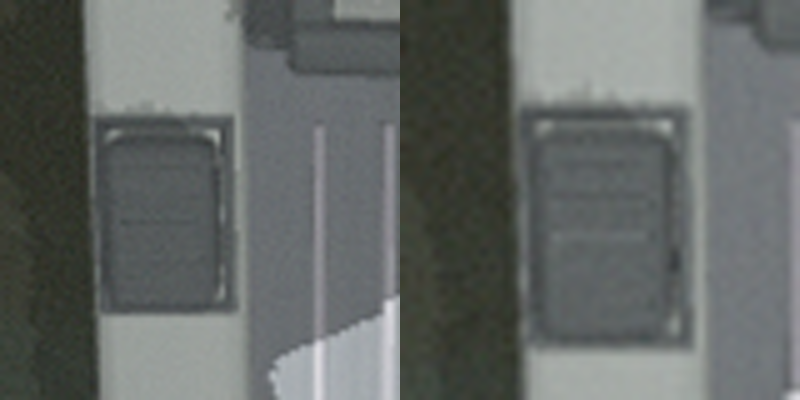

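Cap centre: w2 (282.0,184.4), w1 (285.4,158.9). Cassette front edge in w2 is at about row 155.

```bash
python3 - <<'E'
from h import *
import json
T=P("top");S=P("scene");w1=P(0,json.load(open("w1.json")));w2=P(0,json.load(open("w2.json")))
tc=lambda u,v:(205+(u+.5)/6-.5,140+(v+.5)/6-.5); sc=lambda u,v:(180+(u+.5)/5-.5,205+(v+.5)/5-.5)
o=[(T,tc(397,428)),(S,sc(541,257)),(w1,(285.4,158.9)),(w2,(282,184.4))]
for c,uv in o: print(onz(c,uv,.033))
print("all",tri(o),"wrist",tri(o[2:]))
y=-1.975; m=R.from_rotvec([0,0,y])
# screws + cassette front corners in w2/ rail in mandoline frame relative to cap
b=onz(w2,(282,184.4),.033)
sp=lambda u,v:(190+(u+.5)/3-.5,(v+.5)/3-.5)
for n,u,z in[("s1",sp(706,70),.036),("s3",sp(282,71),.036),("cfL",sp(356,463),.036),("cfR",sp(615,466),.036),("headfront",sp(490,180),.036),("railLout",sp(225,250),.022),("railRout",sp(748,250),.022)]:
    X=onz(w2,u,z); print(n,X.round(4),"rel cap, mand axes+cap",(m.inv().apply(X-b)*1e3+[-9,-55.5,33]).round(1))
s1,s3=onz(w2,sp(706,70),.036),onz(w2,sp(282,71),.036);d=s1-s3;print("yaw",np.arctan2(d[1],d[0])-np.pi/2)
E
```

```text
[0.4998043  0.14000725 0.033     ]
[0.49965767 0.14436133 0.033     ]
[0.50085833 0.14332357 0.033     ]
[0.50064566 0.14369777 0.033     ]
all [0.5004222  0.14222777 0.03036763] wrist [0.50024609 0.14312158 0.03003433]
s1 [0.6431 0.2097 0.036 ] rel cap, mand axes+cap [-125.7   49.5   36. ]
s3 [0.5515 0.2491 0.036 ] rel cap, mand axes+cap [-125.9  -50.1   36. ]
cfL [0.5302 0.158  0.036 ] rel cap, mand axes+cap [-33.7 -33.9  36. ]
cfR [0.5915 0.1306 0.036 ] rel cap, mand axes+cap [-32.7  33.2  36. ]
headfront [0.5875 0.2075 0.036 ] rel cap, mand axes+cap [-101.8   -0.7   36. ]
railLout [0.5203 0.2201 0.022 ] rel cap, mand axes+cap [-86.9 -67.5  22. ]
railRout [0.6442 0.1664 0.022 ] rel cap, mand axes+cap [-86.4  67.5  22. ]
yaw -1.9767835516479166
```

Three of the views agree: cap at (0.5005, 0.1433), yaw -1.977, and the other features land at their stated offsets from it. Now the approach.

```bash
cat > g.py <<'E'
from h import *
y=-1.977; m=R.from_rotvec([0,0,y])
b=np.array([.5005,.1433,0])+m.apply([0,.02725,0])
def rep():
    goto(b+[0,0,.033],y)
    s=manip.state(); print("F mand",m.inv().apply(s["contact_force"]).round(2),"z",s["tool_pos"][2])
if __name__=="__main__": rep()
E
python3 g.py
```

```text
t 3.075 d [ 0.0056 -0.0032  0.0951] rot [ 0.0028 -0.0014 -0.0026] w 0.46782559754173375
F mand [-1.29 -0.54  0.67] z 0.12809886183887678
```

```bash
python3 shift.py '[[0.47,0.003,-0.0015,0.03,0,0,-0.003],[0.47,0.003,-0.0015,0.03,0,0,0],[0.47,0,0,0.02,0,0,0],[0.47,0,0,0,0,0,0],[0.47,0,0,0,0,0,0]]'; python3 g.py
```

```text
time: 3.7
tool_pos: [0.5256, 0.1332, 0.0475]
tool_rot: [0.001, 0.835, 0.55, 0.001]
contact_force: [0.6, -0.4, -0.4]
gripper_width: 0.47
grasp_force: 0.0
t 3.7 d [-0.0006  0.0002  0.0145] rot [ 0.0021 -0.0011  0.0011] w 0.4703308982006047
F mand [ 0.15  0.71 -0.42] z 0.04754279758077006
```

```bash
python3 - <<'E'
from h import *
import cv2
f=manip.grab_frame("wrist")[:,:,::-1]; a=f[170:370,190:450]
s=manip.grab_frame("scene")[205:325,180:340,::-1]
cv2.imwrite("pics/w3.png",np.hstack([cv2.resize(a,(400,308)),cv2.resize(s,(400,308),interpolation=cv2.INTER_CUBIC)]))
E
```

```text
(no output)
```

View pics/w3.png

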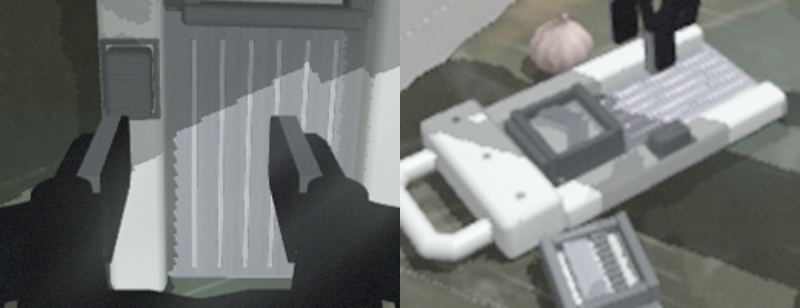

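Wrist view: the left tip at crop (125,120) lies just below the cap (131,80). I check against projections where each tip should appear.

```bash
python3 - <<'E'
from g import *
r,t,s=tool();S=P("scene");W=P("wrist")
for h in(0,-.007):
  for yy in(-.02725,.02725):
    for xx in (-.011,.011):
      X=t+r.apply([xx,yy,h]); u=proj(S,X);v=proj(W,X)
      print(h,yy,xx,"scene crop",((u-[180,205])*[2.5,308/120]).round(),"wrist crop",((v-[190,170])*[400/260,1.54]).round())
E
```

```text
0 -0.02725 -0.011 scene crop [280. 108.] wrist crop [123. 127.]
0 -0.02725 0.011 scene crop [255. 120.] wrist crop [121.  69.]
0 0.02725 -0.011 scene crop [239.  72.] wrist crop [275. 127.]
0 0.02725 0.011 scene crop [214.  83.] wrist crop [277.  69.]
-0.007 -0.02725 -0.011 scene crop [280. 100.] wrist crop [121. 136.]
-0.007 -0.02725 0.011 scene crop [254. 113.] wrist crop [118.  75.]
-0.007 0.02725 -0.011 scene crop [238.  64.] wrist crop [277. 136.]
-0.007 0.02725 0.011 scene crop [213.  76.] wrist crop [280.  76.]
```

```bash
python3 - <<'E'
from g import *
import cv2
r,t,s=tool();S=P("scene");W=P("wrist")
for n,wv in(("L",(271,246)),("R",(190+290*.65,170+118*.65))):
    X=tri([(W,wv),(S,(282,233))]); print(n,X,"tool",r.inv().apply(X-t),proj(W,X),proj(S,X))
f=manip.grab_frame("scene")[170:270,240:340,::-1]
cv2.imwrite("pics/s3.png",cv2.resize(f,None,fx=6,fy=6,interpolation=cv2.INTER_CUBIC)); print(s["tool_pos"],s["joint_pos"])
E
```

```text
L [0.50827038 0.14771112 0.08353385] tool [ 0.00646021 -0.02167514 -0.03581322] [270.23554184 249.41142963] [281.28186394 233.49342559]
R [0.54817934 0.10050897 0.03447353] tool [-0.02126427  0.03347953  0.01334977] [375.12132435 259.3600978 ] [278.44709875 234.93800145]
[0.52575059 0.13324255 0.04776745] [ 1.10981351e-01 -5.17936531e-03  1.93116150e+00 -2.02883699e-05
  1.21265128e+00  5.16081612e-01]
```

View pics/s3.png

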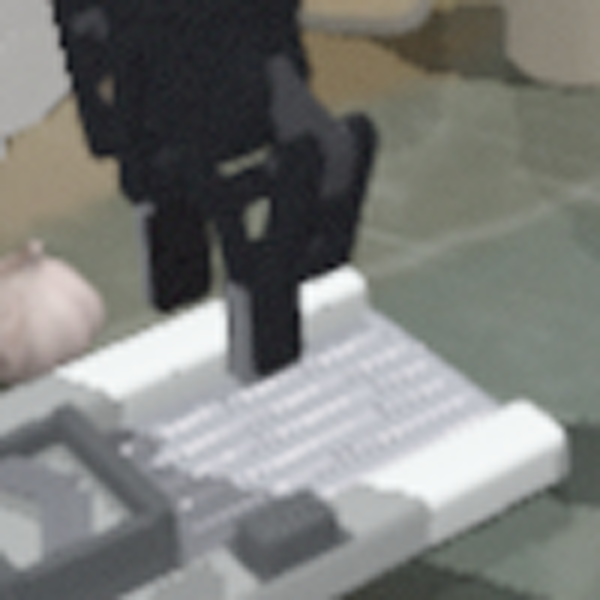

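```bash
python3 - <<'E'
from g import *
r,t,s=tool();S=P("scene");W=P("wrist")
print(W[2],t,r.inv().apply(W[2]-t))
for z in(.04,.06,.08):
  for n,uv in(("near",(278.3,232)),("nearR",(290,230.5)),("far",(264.7,220)),("farR",(275,220))):
    X=onz(S,uv,z); print(z,n,X.round(4),"tool",r.inv().apply(X-t).round(4),"wristpx",proj(W,X).round(0))
K,rr,tt=W; print("optical axis in tool",r.inv().apply(rr[:,2]).round(3))
for u in((271,246),(378,246)):
    for z in (.04,.06,.08): print(u,z,r.inv().apply(onz(W,u,z)-t).round(4))
E
```

```text
[0.55189962 0.19560533 0.22514234] [0.52556508 0.13327151 0.0475842 ] [ 6.78986982e-02  4.98745192e-05 -1.77470196e-01]
0.04 near [0.5493 0.0987 0.04  ] tool [-0.0224  0.0354  0.0076] wristpx [380. 265.]
0.04 nearR [0.5317 0.0839 0.04  ] tool [-0.0429  0.0251  0.0076] wristpx [361. 297.]
0.04 far [0.5958 0.0774 0.04  ] tool [-0.0237  0.0866  0.0078] wristpx [467. 267.]
0.04 farR [0.5773 0.0677 0.04  ] tool [-0.0399  0.0734  0.0077] wristpx [442. 292.]
0.06 near [0.5337 0.1206 0.06  ] tool [-0.0084  0.0125 -0.0124] wristpx [343. 258.]
0.06 nearR [0.5168 0.1065 0.06  ] tool [-0.0281  0.0025 -0.0124] wristpx [324. 292.]
0.06 far [0.5783 0.1002 0.06  ] tool [-0.0096  0.0615 -0.0123] wristpx [438. 260.]
0.06 farR [0.5605 0.0909 0.06  ] tool [-0.0251  0.0489 -0.0123] wristpx [411. 287.]
0.08 near [0.5181 0.1426 0.08  ] tool [ 0.0057 -0.0105 -0.0324] wristpx [296. 248.]
0.08 nearR [0.5019 0.129  0.08  ] tool [-0.0132 -0.02   -0.0325] wristpx [276. 285.]
0.08 far [0.5608 0.123  0.08  ] tool [ 0.0045  0.0365 -0.0323] wristpx [400. 250.]
0.08 farR [0.5438 0.1141 0.08  ] tool [-0.0104  0.0244 -0.0324] wristpx [372. 280.]
optical axis in tool [-0.269 -0.     0.963]
(271, 246) 0.04 [-0.0102 -0.0278  0.0075]
(271, 246) 0.06 [-0.0018 -0.0248 -0.0125]
(271, 246) 0.08 [ 0.0066 -0.0218 -0.0325]
(378, 246) 0.04 [-0.0102  0.0338  0.0076]
(378, 246) 0.06 [-0.0018  0.0301 -0.0123]
(378, 246) 0.08 [ 0.0066  0.0265 -0.0323]
```

```bash
python3 - <<'E'
from g import *
import cv2
W=P("wrist"); u=proj(W,[.5005,.1433,.033]); print("cap pred crop",(u-[190,170])*[400/260,1.54], "farend",(proj(W,[.571,-.0015,.022])-[190,170])*1.54)
S=P("scene"); r,t,s=tool()
f=manip.grab_frame("scene")
# where do gripper body points project? dark mask extents
g=f.max(2)<45
ys,xs=np.where(g[100:260,230:330]); print("dark rows",ys.min()+100,ys.max()+100)
for h in(-.04,-.073,-.12,-.2):
    print(h,proj(S,t+r.apply([0,0,h])).round(0))
E
```

```text
cap pred crop [128.12416069  86.56374328] farend [407.57387904 297.22261073]
dark rows 100 231
-0.04 [277. 225.]
-0.073 [276. 209.]
-0.12 [275. 186.]
-0.2 [272. 143.]
```
Cap matches (131,80 vs 128,87 – height ~ok, 4 px real offset .. at .19 m depth, 1.8px/mm, → ~2.4 mm: cap lies ~2 mm further -x? or pose lag). Fine. Note cap observed approx by eye.

The tips appear to be well behind the nominal TCP height at this opening. The lateral position checks out, so I descend in small steps and let contact force decide.

```bash
python3 shift.py '[[0.47,0,0,0.004,0,0,0],[0.47,0,0,0.004,0,0,0],[0.47,0,0,0.004,0,0,0],[0.47,0,0,0,0,0,0]]'; python3 g.py;  python3 shift.py '[[0.47,0,0,0.003,0,0,0],[0.47,0,0,0.002,0,0,0],[0.47,0,0,0,0,0,0]]'; python3 g.py
```

```text
time: 4.4
tool_pos: [0.5238, 0.1331, 0.0333]
tool_rot: [-0.0, 0.835, 0.55, -0.001]
contact_force: [-1.0, -0.3, 0.3]
gripper_width: 0.467
grasp_force: 0.0
t 4.4 d [0.0001 0.0018 0.0003] rot [-0.0011  0.0007  0.0012] w 0.4670490090091721
F mand [ 0.64 -0.79  0.28] z 0.03327404546614347
time: 4.78
tool_pos: [0.5242, 0.1332, 0.0288]
tool_rot: [-0.0, 0.835, 0.55, -0.0]
contact_force: [0.6, 0.4, -0.4]
gripper_width: 0.472
grasp_force: 0.0
t 4.775 d [-0.0001  0.0015 -0.0042] rot [-0.0004  0.0002  0.0012] w 0.4719959297803128
F mand [-0.63  0.37 -0.36] z 0.028780599097464575
```

```bash
python3 shift.py '[[0.47,0,0,0.003,0,0,0],[0.47,0,0,0,0,0,0]]'; python3 shift.py '[[0.47,0,0,0.002,0,0,0],[0.47,0,0,0,0,0,0]]';python3 g.py; python3 shift.py '[[0.47,0,0,0.002,0,0,0],[0.47,0,0,0,0,0,0]]'; python3 g.py; python3 - <<'E'
from h import *
f=manip.grab_frame("scene"); g=f.max(2)<45
ys,xs=np.where(g[100:245,255:310]); print("dark max row",ys.max()+100, xs[ys==ys.max()]+255)
E
```

```text
time: 5.03
tool_pos: [0.5241, 0.1332, 0.0257]
tool_rot: [-0.0, 0.835, 0.55, -0.0]
contact_force: [-0.5, 0.4, -1.0]
gripper_width: 0.469
grasp_force: 0.0
time: 5.28
tool_pos: [0.5242, 0.1332, 0.0238]
tool_rot: [-0.0, 0.835, 0.55, -0.0]
contact_force: [-1.2, 0.7, 0.1]
gripper_width: 0.467
grasp_force: 0.0
t 5.275 d [-0.0001  0.0015 -0.0092] rot [-0.0003  0.0002  0.0012] w 0.46688716011386594
F mand [-0.15 -1.33  0.1 ] z 0.02379762360409774
time: 5.52
tool_pos: [0.5242, 0.1332, 0.0218]
tool_rot: [-0.0, 0.835, 0.55, -0.0]
contact_force: [-0.2, 0.1, 0.4]
gripper_width: 0.468
grasp_force: 0.0
t 5.525 d [-0.0001  0.0015 -0.0112] rot [-0.0004  0.0002  0.0012] w 0.46763044597306974
F mand [ 0.04 -0.25  0.37] z 0.02176416425965272
dark max row 243 [285]
```

No contact yet, which agrees with the camera's estimate of tips 35–40 mm back. I continue down.

```bash
python3 shift.py '[[0.47,0,0.0015,0.003,0,0,0],[0.47,0,0,0.003,0,0,0],[0.47,0,0,0,0,0,0]]'; python3 shift.py '[[0.47,0,0,0.003,0,0,0],[0.47,0,0,0.003,0,0,0],[0.47,0,0,0,0,0,0]]';python3 g.py; python3 - <<'E'
from h import *
import cv2
f=manip.grab_frame("wrist")[:,:,::-1]; s=manip.grab_frame("scene")[190:270,240:340,::-1]
cv2.imwrite("pics/w4.png",np.hstack([cv2.resize(f[170:330,200:440],(450,300)),cv2.resize(s,(350,300),interpolation=cv2.INTER_CUBIC)]))
E
```

```text
time: 5.95
tool_pos: [0.5254, 0.1325, 0.0155]
tool_rot: [-0.0, 0.835, 0.55, -0.0]
contact_force: [-0.2, 0.1, -0.1]
gripper_width: 0.47
grasp_force: 0.0
time: 6.32
tool_pos: [0.5254, 0.1326, 0.0096]
tool_rot: [-0.0, 0.835, 0.55, -0.0]
contact_force: [0.0, 0.2, 0.4]
gripper_width: 0.47
grasp_force: 0.0
t 6.325 d [ 0.      0.0001 -0.0234] rot [-0.0007  0.0004  0.0012] w 0.4698276591272756
F mand [-0.19 -0.05  0.4 ] z 0.009561054365582508
```

View pics/w4.png

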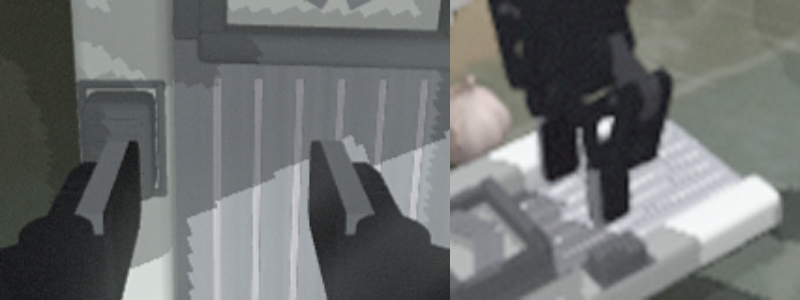

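The left tip now stands just above the cap, centred on it across the rail; about 10–15 mm to go. I go in finer steps.

```bash
python3 shift.py '[[0.47,0,0,0.003,0,0,0],[0.47,0,0,0.003,0,0,0],[0.47,0,0,0,0,0,0]]'; python3 shift.py '[[0.47,0,0,0.002,0,0,0],[0.47,0,0,0.002,0,0,0],[0.47,0,0,0,0,0,0]]'; python3 g.py
```

```text
time: 6.8
tool_pos: [0.5254, 0.1326, 0.0035]
tool_rot: [-0.0, 0.835, 0.55, -0.0]
contact_force: [-0.3, 0.3, 0.6]
gripper_width: 0.468
grasp_force: 0.0
time: 7.18
tool_pos: [0.5256, 0.1326, -0.0003]
tool_rot: [-0.0, 0.835, 0.55, -0.0]
contact_force: [-0.6, -0.5, 0.5]
gripper_width: 0.471
grasp_force: 0.0
t 7.175 d [-0.0001 -0.     -0.0333] rot [-0.0004  0.0002  0.0012] w 0.47138770945157077
F mand [ 0.68 -0.38  0.48] z -0.0002514512079611203
```

```bash
python3 shift.py '[[0.47,0,0,0.002,0,0,0],[0.47,0,0,0,0,0,0]]'; python3 g.py
```

```text
time: 7.42
tool_pos: [0.5256, 0.1326, -0.0022]
tool_rot: [-0.0, 0.835, 0.55, -0.0]
contact_force: [-0.0, 0.1, 0.1]
gripper_width: 0.474
grasp_force: 0.0
t 7.425 d [-0.0001 -0.0001 -0.0352] rot [-0.0003  0.0002  0.0012] w 0.47382640639259777
F mand [-0.06 -0.06  0.14] z -0.002191891449377169
```

```bash
for i in 1; do python3 shift.py '[[0.47,0,0,0.002,0,0,0],[0.47,0,0,0,0,0,0]]'; python3 g.py; done;  python3 shift.py '[[0.47,0,0,0.0015,0,0,0],[0.47,0,0,0,0,0,0]]'; python3 g.py
```

```text
time: 7.68
tool_pos: [0.526, 0.1326, -0.0039]
tool_rot: [0.0, 0.835, 0.55, 0.0]
contact_force: [1.0, -1.0, 0.1]
gripper_width: 0.468
grasp_force: 0.2
t 7.675 d [-0.0003 -0.0003 -0.0369] rot [ 0.0003 -0.0002  0.0012] w 0.468213396329739
F mand [0.5  1.31 0.14] z -0.003897179218472782
time: 7.92
tool_pos: [0.526, 0.1326, -0.0053]
tool_rot: [0.0, 0.835, 0.55, 0.0]
contact_force: [-0.2, 0.0, 1.6]
gripper_width: 0.471
grasp_force: 1.0
t 7.925 d [-0.0002 -0.0004 -0.0383] rot [ 0.0004 -0.0002  0.0012] w 0.4713396510238209
F mand [ 0.05 -0.18  1.65] z -0.005262999888043199
```

```bash
python3 shift.py '[[0.47,0,0,0.0015,0,0,0],[0.47,0,0,0,0,0,0]]'; python3 g.py
```

```text
time: 8.18
tool_pos: [0.526, 0.1326, -0.0069]
tool_rot: [0.0, 0.835, 0.55, 0.0]
contact_force: [-1.0, 1.1, 2.7]
gripper_width: 0.466
grasp_force: 1.2
t 8.175 d [-0.0003 -0.0004 -0.0399] rot [ 0.0004 -0.0003  0.0011] w 0.4660339574173673
F mand [-0.58 -1.34  2.71] z -0.006907403159525517
```

Contact near TCP z = -0.004. Pressing to about 6.5–7 mm.

```bash
python3 shift.py '[[0.47,0,0,0.002,0,0,0],[0.47,0,0,0.001,0,0,0],[0.47,0,0,0,0,0,0]]'; python3 g.py; python3 shift.py '[[0.47,0,0,0.001,0,0,0],[0.47,0,0,0,0,0,0],[0.47,0,0,0,0,0,0]]'; python3 g.py
```

```text
time: 8.55
tool_pos: [0.5258, 0.1322, -0.01]
tool_rot: [0.0, 0.835, 0.55, -0.0]
contact_force: [-0.6, -2.9, 4.9]
gripper_width: 0.472
grasp_force: 3.7
t 8.55 d [ 0.0002 -0.0004 -0.043 ] rot [0.0002 0.0007 0.0011] w 0.4723792066775499
F mand [2.93 0.64 4.88] z -0.0099724351870831
time: 8.93
tool_pos: [0.5258, 0.1322, -0.0109]
tool_rot: [0.0, 0.835, 0.55, -0.0]
contact_force: [-0.6, -4.7, 5.1]
gripper_width: 0.469
grasp_force: 4.0
t 8.925 d [ 0.0002 -0.0003 -0.0439] rot [0.0002 0.0007 0.0013] w 0.4689012482553194
F mand [4.56 1.36 5.07] z -0.010945833778720514
```

Force along +x is now 3–4.5 N, so the catch let go and the cassette rests on the finger. I hold, then give way slowly.

```bash
python3 shift.py '[[0.47,0,0,0,0,0,0],[0.47,0,0,0,0,0,0],[0.47,0,0,0,0,0,0],[0.47,0,0,0,0,0,0]]'; python3 g.py; python3 shift.py '[[0.47,-0.001,0,0,0,0,0],[0.47,-0.002,0,0,0,0,0],[0.47,-0.002,0,0,0,0,0],[0.47,-0.002,0,0,0,0,0],[0.47,-0.002,0,0,0,0,0]]'; python3 g.py
```

```text
time: 9.43
tool_pos: [0.5258, 0.1322, -0.011]
tool_rot: [0.0, 0.835, 0.55, -0.0]
contact_force: [-2.3, -4.2, 4.9]
gripper_width: 0.467
grasp_force: 4.1
t 9.425 d [ 0.0002 -0.0003 -0.044 ] rot [0.0003 0.0007 0.0013] w 0.46749990982151957
F mand [ 4.72 -0.43  4.9 ] z -0.010950906269959815
time: 10.05
tool_pos: [0.5223, 0.1243, -0.0109]
tool_rot: [-0.0, 0.835, 0.55, 0.0]
contact_force: [1.4, -0.9, 4.1]
gripper_width: 0.473
grasp_force: 3.3
t 10.05 d [ 0.0088 -0.0003 -0.0439] rot [ 0.0003 -0.0004  0.0011] w 0.4731322952678504
F mand [0.23 1.61 4.13] z -0.010876491996129958
```

```bash
python3 shift.py '[[0.47,-0.002,0,0,0,0,0],[0.47,-0.002,0,0,0,0,0],[0.47,-0.002,0,0,0,0,0],[0.47,-0.002,0,0,0,0,0],[0.47,-0.002,0,0,0,0,0]]'; python3 g.py; python3 shift.py '[[0.47,-0.002,0,0,0,0,0],[0.47,-0.002,0,0,0,0,0],[0.47,-0.002,0,0,0,0,0],[0.47,-0.002,0,0,0,0,0],[0.47,-0.002,0,0,0,0,0]]'; python3 g.py
```

```text
time: 10.68
tool_pos: [0.5183, 0.1151, -0.011]
tool_rot: [-0.0, 0.835, 0.55, 0.0]
contact_force: [0.4, -0.8, 4.0]
gripper_width: 0.467
grasp_force: 3.0
t 10.675 d [ 0.0189 -0.0002 -0.044 ] rot [ 0.0001 -0.0002  0.0012] w 0.46681278517590796
F mand [0.56 0.69 3.97] z -0.010962690001212555
time: 11.3
tool_pos: [0.5132, 0.1057, -0.0119]
tool_rot: [-0.0, 0.835, 0.55, -0.001]
contact_force: [-0.2, -2.0, -0.8]
gripper_width: 0.471
grasp_force: 1.0
t 11.3 d [ 0.0295  0.0006 -0.0449] rot [-0.0017  0.0011  0.0012] w 0.47133036613960555
F mand [ 1.91  0.59 -0.78] z -0.011910348374509147
```

Off the cap, with the spring still pushing at about 2 N. I continue.

```bash
python3 shift.py '[[0.47,-0.002,0,-0.0005,0,0,0],[0.47,-0.002,0,-0.0005,0,0,0],[0.47,-0.002,0,0,0,0,0],[0.47,-0.002,0,0,0,0,0],[0.47,-0.002,0,0,0,0,0]]'; python3 g.py; python3 shift.py '[[0.47,-0.002,0,0,0,0,0],[0.47,-0.002,0,0,0,0,0],[0.47,-0.002,0,0,0,0,0],[0.47,0,0,0,0,0,0]]'; python3 g.py
```

```text
time: 11.92
tool_pos: [0.5104, 0.0967, -0.0099]
tool_rot: [0.0, 0.835, 0.55, 0.0]
contact_force: [-0.4, -0.3, -1.1]
gripper_width: 0.469
grasp_force: 0.0
t 11.925 d [ 0.0389 -0.0002 -0.0429] rot [ 0.0001 -0.0001  0.0013] w 0.46889067425092934
F mand [ 0.46 -0.28 -1.13] z -0.009921604110296231
time: 12.42
tool_pos: [0.508, 0.0911, -0.01]
tool_rot: [-0.0, 0.835, 0.55, -0.0]
contact_force: [-1.3, 0.3, 0.2]
gripper_width: 0.471
grasp_force: 0.0
t 12.425 d [ 0.045  -0.0002 -0.043 ] rot [-0.     0.     0.001] w 0.4710363346288226
F mand [ 0.23 -1.35  0.18] z -0.010023131815441164
```

Force is gone, so the spring has run out. I back off, lift and check the cassette by image matching in the top camera.

```bash
python3 shift.py '[[0.47,-0.006,0,0,0,0,0],[0.47,-0.006,0,0,0,0,0],[0.47,0,0,-0.01,0,0,0],[0.47,0,0,-0.04,0,0,0],[0.47,0,0,-0.05,0,0,0]]'; python3 shift.py '[[0.47,0,0,-0.06,0,0,0],[0.47,-0.06,0,-0.06,0,0,0],[0.47,-0.06,0,0,0,0,0],[0.47,-0.06,0,0,0,0,0],[0.47,-0.06,0,0,0,0,0]]'; python3 shift.py '[[0.47,-0.06,0,0,0,0,0],[0.47,-0.06,0,0,0,0,0],[0.47,0,0,0,0,0,0],[0.47,0,0,0,0,0,0]]';python3 - <<'E'
from g import *
import cv2
T=P("top");S=P("scene");o=np.array([.5005,.1433,0])-m.apply([-.009,-.0555,0])
for n,C in(("top",T),("scene",S)):
    new=manip.grab_frame(n)[:,:,::-1].copy(); cv2.imwrite(f"pics/{n}9.png",new); old=cv2.imread(f"pics/{n}0.png")
    px=lambda cx:np.float32([proj(C,o+m.apply(v)) for v in([cx-.03,.038,.036],[cx+.03,.038,.036],[cx+.03,-.038,.036],[cx-.03,-.038,.036])])
    D=np.float32([[0,0],[120,0],[120,152],[0,152]])
    w=lambda im,cx:cv2.Sobel(cv2.GaussianBlur(cv2.cvtColor(cv2.warpPerspective(im,cv2.getPerspectiveTransform(px(cx),D),(120,152)),cv2.COLOR_BGR2GRAY),(0,0),2),cv2.CV_32F,1,0)
    t=w(old,-.064); r=[(float(cv2.matchTemplate(w(new,x),t,cv2.TM_CCOEFF_NORMED)[0,0]),x) for x in np.arange(-.07,.07,.001)]
    print(n,sorted(r)[::-1][:3])
    # displacement of bystanders
    d=cv2.absdiff(new,old).max(2); print("btn diff",d[tuple(proj(C,[.5005,.1433,.033]).astype(int)[::-1])])
    ys,xs=np.where(d>60); print("changed bbox in worktop", [(int(a),int(b)) for a,b in zip(xs,ys)][::max(1,len(xs)//20)])
print(manip.state()["time"],manip.state()["tool_pos"],manip.state()["contact_force"])
E
```

```text
time: 13.05
tool_pos: [0.5023, 0.0802, 0.0906]
tool_rot: [-0.001, 0.835, 0.55, -0.001]
contact_force: [1.1, -0.4, -0.6]
gripper_width: 0.471
grasp_force: 0.0
time: 13.68
tool_pos: [0.4142, -0.1273, 0.1954]
tool_rot: [0.001, 0.835, 0.551, 0.001]
contact_force: [1.0, -1.1, -0.6]
gripper_width: 0.469
grasp_force: 0.0
time: 14.18
tool_pos: [0.3678, -0.236, 0.1947]
tool_rot: [0.0, 0.835, 0.55, 0.0]
contact_force: [-0.0, 0.9, -0.2]
gripper_width: 0.473
grasp_force: 0.0
top [(0.9095836877822876, np.float64(-0.021999999999999964)), (0.8977532982826233, np.float64(-0.020999999999999963)), (0.8129754066467285, np.float64(-0.022999999999999965))]
btn diff 48
changed bbox in worktop [(257, 171), (283, 216), (486, 244), (480, 272), (492, 286), (493, 297), (423, 305), (503, 312), (490, 336), (621, 342), (503, 348), (627, 353), (310, 358), (342, 362), (634, 366), (381, 371), (290, 378), (630, 384), (366, 390), (628, 394), (635, 399)]
scene [(0.9134825468063354, np.float64(-0.021999999999999964)), (0.882504403591156, np.float64(-0.020999999999999963)), (0.8039404153823853, np.float64(-0.022999999999999965))]
btn diff 51
changed bbox in worktop [(509, 0), (523, 14), (432, 26), (563, 37), (511, 49), (410, 60), (414, 70), (529, 80), (632, 91), (541, 103), (594, 114), (526, 125), (626, 137), (576, 149), (627, 158), (484, 173), (471, 217), (520, 236), (517, 248), (554, 261), (484, 346)]
14.275 [ 0.36822059 -0.23509274  0.19442507] [-0.85644566 -0.52549839  0.36522781]
```

Both views put the cassette at x ≈ -0.022 m, 42 mm out and within limits. Now I check that the button is up and the bystanders are unmoved.

```bash
python3 - <<'E'
from g import *
import cv2
g=lambda f:cv2.Laplacian(cv2.GaussianBlur(cv2.cvtColor(cv2.imread(f),cv2.COLOR_BGR2GRAY),(0,0),1),cv2.CV_32F)
for n in("scene","top"):
    C=P(n);a,b=g(f"pics/{n}0.png"),g(f"pics/{n}9.png")
    print(n,"8mm down would shift",proj(C,[.5005,.1433,.025])-proj(C,[.5005,.1433,.033]))
    q={"btn":(proj(C,[.5005,.1433,.031]),10)}
    q.update({"scene":{"spare":((260,312),22),"garlic":((244,222),14),"egg":((353,237),18),"lemon":((388,180),15),"bottle":((338,150),30),"jar":((300,152),22)},"top":{"spare":((224,219),20),"garlic":((295,154),13),"egg":((313,243),13),"lemon":((414,236),14),"bottle":((416,180),15),"jar":((410,140),18)}}[n])
    for k,(c,h) in q.items():
        u,v=map(int,c); t=a[v-h:v+h,u-h:u+h]; r=cv2.matchTemplate(b[v-h-8:v+h+8,u-h-8:u+h+8],t,cv2.TM_CCOEFF_NORMED)
        _,s,_,l=cv2.minMaxLoc(r); print(k,round(s,2),(l[0]-8,l[1]-8))
E
```

```text
scene 8mm down would shift [0.20650434 3.36030527]
btn 0.63 (0, 0)
spare 0.98 (0, 0)
garlic 0.96 (0, 0)
egg 0.7 (0, 0)
lemon 0.83 (0, 0)
bottle 0.89 (0, 0)
jar 0.96 (0, 0)
top 8mm down would shift [0.42382685 0.22734341]
btn 0.73 (0, 0)
spare 0.97 (0, 0)
garlic 0.97 (0, 0)
egg 0.79 (0, 0)
lemon 0.66 (0, 0)
bottle 0.66 (0, 0)
jar 0.92 (0, 0)
```

```bash
python3 -c "
from plant import manip
print(manip.job_done())"
```

```text
the job is handed in; nothing more can be done
None
```

The cassette was released and trapped against the finger, then let out slowly, and lies loose on the runway about 42 mm out (x ≈ -0.022 m, so 3 mm inside the limit). By image matching the button is up and nothing else has moved, and the job was handed in about 14 s in.

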